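# Issue a flange and reducer set on the cranked slide

## Task

Make up the order on the issue slide: set the round floor flange down gently in the middle of the carriage's round rubber pad, hub up, then stand the reducer (the fitting that narrows towards its top) gently on the flange's hub, wide end down and centred, and let go. Then wind the crank by its upright grip, round and round at a steady, unhurried pace, until the carriage has taken the standing set all the way to its far stop, and let go of the grip. Move the carriage with the crank only, and leave the other fittings where they are.

Things in the scene. Friction and masses are not known exactly. Their poses are not given: they have to be found in the camera images.
- slide: Hand-cranked issue slide, a fixed machine: grey base plate 420 x 170 mm with rails, and to its right (its -y) a grey gearbox 120 x 110 mm, 75 mm high, with the crank on top. Origin on the table under the centre of the carriage's near-stop position; x along the rails towards the far stop (roughly away from the robot), z up.
- pad (a point): Centre of the top of the carriage's round black rubber pad (124 mm across, 58 mm above the table). The carriage is a 150 x 150 mm aluminium plate whose top is 3 mm below the pad's; it runs on the slide's rails along the slide's x. Some 25 N of friction in the gearing hold it where it is left.
- carriage (a joint): Position of the carriage along the slide in m: 0 at the near stop, 0.200 at the far stop. Geared to the crank: 16 mm per radian.
- crank (a joint): Angle of the crank in rad, growing as it turns clockwise seen from above, which drives the carriage to the far stop: 0 at the near stop, 12.5 at the far stop (2 turns). It starts somewhere between 0 and 3. It takes about 6 N at the grip, stays where it is left and should be turned slower than 5 rad/s.
- crank_axis (a point): Point on the crank's upright axis of rotation, 155 mm above the table. The crank's flat arm lies at 91 to 101 mm height; its grip stands 75 mm from this axis.
- grip_top (a point): Centre of the top of the crank's grip, 182 mm above the table: an upright black cylinder, 29 mm in diameter, slightly narrower in its top 10 mm, 78 mm tall (from 104 mm height), spinning freely on its pin, so that a hand holding it need not turn as it goes round.
- flange: Floor flange, dark iron, 0.6 kg or so: round disc 110 mm in diameter, 12 mm thick, with a round hub 56 mm in diameter rising from its middle to 48 mm height, closed flat by a blue plug. Stands hub up. Origin at the centre of its underside, z up.
- hub_top (a point): Centre of the flat top of the flange's hub, 48 mm above the flange's underside.
- reducer: Concentric reducer, dark iron, 0.45 kg or so, 100 mm tall, standing wide end down: 62 mm in diameter up to 28 mm height, narrowing to 42 mm at 50 mm height, then a straight neck 42 mm in diameter up to 100 mm. Flat ends. Origin at the centre of its underside (wide end), z up.
- coupling: Straight coupling, bystander: dark iron, standing, 62 mm in diameter, 80 mm tall. Origin at the centre of its underside.
- elbow: 90 degree elbow, bystander: dark iron, about 80 mm tall, one mouth down, the other to its +x; reaches 40 mm to +x and 41 mm to -x of its origin on its underside.
- tee: Tee fitting, bystander: dark iron, 110 mm long along its x, 83 mm tall. Origin under its middle.
Mind the look-alikes: they are no part of the job. Leave any green look-alike of the reducer alone. Leave any orange look-alike of the flange alone.

How it is judged:
On the way, in this order (a step that is already met when the one before it is completed fails the run):
1. flange down on the middle of the pad and let go (horizontal distance between flange and pad below 0.015 m and z of flange in the frame of pad between -0.004 and 0.004 m and angle between flange's own z axis and vertical below 0.06 rad and contact force between the fingers and flange below 0.2 N), for 0.2 s.
2. reducer standing centred on the flange's hub and let go (all of step 1 and horizontal distance between reducer and hub_top below 0.009 m and z of reducer in the frame of hub_top between -0.004 and 0.004 m and angle between reducer's own z axis and vertical below 0.06 rad and contact force between the fingers and reducer below 0.2 N), for 0.2 s.
3. carriage wound to its far stop with the set standing on it (horizontal distance between flange and pad below 0.015 m and z of flange in the frame of pad between -0.004 and 0.004 m and angle between each of flange, reducer's own z axis and vertical below 0.06 rad and horizontal distance between reducer and hub_top below 0.009 m and z of reducer in the frame of hub_top between -0.004 and 0.004 m and value of joint carriage above 0.192 m), for 0.2 s.
At the end, for the whole second after the job is handed in: Carriage within 8 mm of its far stop (joint above 0.192); flange flat on the pad, within 15 mm of its centre; reducer upright, wide end down, flat on the hub, within 9 mm of its centre; all at rest, robot clear of set and grip (all of step 3 and linear speed of each of reducer, flange below 0.02 m/s and contact force between the fingers and flange below 0.2 N and contact force between the fingers and reducer below 0.2 N and contact force between the fingers and slide below 0.2 N); the robot touches nothing.
It fails at once if the crank whirled faster than 6 rad/s (velocity of joint crank above 6 rad/s or velocity of joint crank below -6 rad/s).
It fails at once if the carriage pushed or pulled directly (over 20 N) (contact force between any of the arm, the fingers and carriage above 20 N).
It fails at once if the flange dropped or rammed onto the carriage (over 90 N) (contact force between flange and carriage above 90 N).
It fails at once if the reducer dropped or rammed onto the flange (over 90 N) (contact force between reducer and flange above 90 N).
It fails at once if another fitting moved more than 30 mm or tipped over (distance of any of coupling, elbow, tee from where it was at the start of the episode above 0.03 m or angle between any of coupling, elbow, tee's own z axis and vertical above 0.5 rad).
It also fails if it takes over 72 s, if anything falls off the work surface, if the arm or the gripper's body presses on something with over 40 N, if the wrist force passes 120 N, or if a joint passes its speed limit or range.

## Robot

A 6-joint arm with a two-finger parallel gripper is mounted at the origin on the work surface. World frame = base frame: x ahead of the robot, y to its left, z up, the work surface at z = 0. Lengths are in m, angles in rad, forces in N, time in s.
With the tool pointing down it reaches from about 0.35 to 0.975 m from the base axis. Payload 4.9 kg.
Tool frame: the origin (TCP) lies between the finger pads; the fingertips stand 19 mm ahead of it and the grasp point (between the pads) is the TCP; z points along the fingers, y is the direction in which the jaws open and shut (so a half turn about z gives the same grasp; the last joint's range is limited). The gripper opens to 85 mm and grips with 20 to 120 N. Pads are 22 mm wide; open, the fingers measure 114 mm over their backs; the gripper's body (76 mm by 85 mm) begins 54 mm behind the grasp point. The pads swing forward as they close: fully open they stand 13 mm farther back than shut.
Start: joints at [1.215, 0.053, 1.613, -0, 1.476, -0.119], TCP at [0.147, 0.608, 0.25] pointing down, gripper open.
Joint ranges: [-3.01, 3.01], [-1.01, 2.22], [0.06, 2.58], [-1.02, 4.17], [0.09, 2.62], [-3.14, 3.14]. Speed limits (rad/s): [2.57, 2.57, 3.14, 3.14, 3.14, 3.14].

## Interface

Orientations are given as a unit quaternion [w, x, y, z].
In Python, from plant import state, grab_frame, calibration, job_done gives the robot as it stands. The module is installed in compiled form; this text tells all that it offers.
- The arm moves only by the tool servo_tool, never from a script. Its argument "deltas" is a list that holds one entry, the list of rows, each a list of 5 numbers: the finger opening in mm, from 0 to 85.4, then the shift along the world's x, y, z in mm, then the turn about the world's z in units of 6 degrees (1.0 is 6 degrees). A call has 1 to 5 rows; each row is the pose to reach, as a shift and turn from the pose commanded when the call began; what a row does not reach only later rows make up. A row lasts 1/8 s, in which the tool goes at most 62.5 mm and 10.7 degrees, less where a joint would pass 70% of its speed; a pose out of reach is approached as far as the arm can. A call with a gripper value outside its range is refused whole. The fingers move at their own pace and stop on an object; the grip force is fixed at half the most. Time passes only in rows, so rows that repeat a pose let the fingers close. It gives the time, the measured TCP pose, the force and the opening at its end, in the units of the state.
- state(): the state, without advancing time (a new reading comes with each control period).
- grab_frame(name): name is "side" or "top"; returns the picture (480x640x3 uint8, red, green, blue); there is no depth.
- calibration(name): a dict with "intrinsics" (3x3 intrinsics, pixels), "world_from_camera" (4x4, takes a point from camera to world coordinates). Camera axes: x right, y down, z forward; pixel columns grow to the right and rows downward; lengths in m; the calibration is good to about 2 mm. A picture is of the moment at which its call begins. calibration takes no time and is no camera call.
- job_done(): hands the job in, once; it reports no verdict.
The state is a dict: "time": time; "joint_pos": joint angles; "joint_vel": joint speeds; "joint_efforts": joint torques, N m; "tool_pos": TCP position; "tool_rot": TCP orientation; "contact_force": force on the tool from outside, world axes, zero at the start; "ft_torque": the same for the moment, N m; "gripper_width": opening from 0.0 (shut) to 1.0 (fully open).
Only numpy, scipy, OpenCV 4.12 (cv2) and the standard library are available. Lean on these libraries where they do the work, as an engineer would, in place of code of your own. Each camera call takes 0.05 s, during which the arm holds its last target.

## Working session

There is one attempt and no reset: what is moved stays moved. The work goes in short steps, Python scripts to look and compute and a tool call to move; the robot and the scene stay as the last step left them, time stands still between calls to the robot, and variables do not carry over. Pictures are saved under pics/ and viewed, and the job is handed in when it is done.

Besides the shell and the picture viewer there is one more tool, called as name(argument=value, ...) on one line, values as JSON. servo_tool: Moves the arm, as the interface text tells. Its arguments: {"type":"object","properties":{"deltas":{"type":"array","items":{"type":"array","items":{"type":"array","items":{"type":"number"}}}}},"required":["deltas"]}

```bash
mkdir -p pics; ls
python3 - <<'E'
from plant import *
import cv2,numpy as np
s=state(); print(s)
for n in("side","top"):
    f=grab_frame(n); cv2.imwrite(f"pics/{n}0.png",f[:,:,::-1]); c=calibration(n); print(n,np.round(c["intrinsics"],1).tolist(),np.round(c["world_from_camera"],4).tolist())
E
```

```text
pics
{'time': 0.0, 'joint_pos': array([ 1.21501579e+00,  5.33390413e-02,  1.61431895e+00, -1.17535443e-05,
        1.47598851e+00, -1.19015962e-01]), 'joint_vel': array([-0.00128688,  0.00186925,  0.00037231,  0.00137754, -0.00086472,
       -0.00099747]), 'joint_efforts': array([ 9.65297513e-04, -3.93696713e+01, -3.70170307e+01,  7.19144373e-05,
        6.72749185e-03,  9.33512808e-06]), 'tool_pos': array([0.14640376, 0.60700181, 0.24905912]), 'tool_rot': array([-2.35820487e-04,  1.18105352e-01,  9.93000539e-01, -9.99496630e-04]), 'contact_force': array([ 0.80855518, -0.03707105, -0.40011899]), 'ft_torque': array([0.02730194, 0.00402236, 0.01019889]), 'gripper_width': 1.001556879732585}
side [[495.1, 0.0, 319.6], [0.0, 495.1, 239.8], [0.0, 0.0, 1.0]] [[0.9833, -0.086, 0.1606, 0.2898], [-0.1809, -0.564, 0.8057, -0.9683], [0.0213, -0.8213, -0.5701, 0.807], [0.0, 0.0, 0.0, 1.0]]
top [[499.1, 0.0, 322.7], [0.0, 499.1, 236.0], [0.0, 0.0, 1.0]] [[-0.0255, -0.9766, 0.2137, 0.2606], [-0.9997, 0.025, -0.0053, -0.0027], [-0.0001, -0.2138, -0.9769, 1.1318], [0.0, 0.0, 0.0, 1.0]]
```

View pics/side0.png

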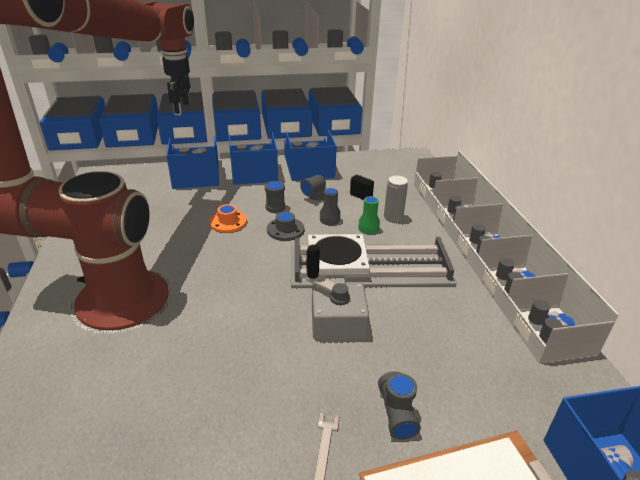

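View pics/top0.png

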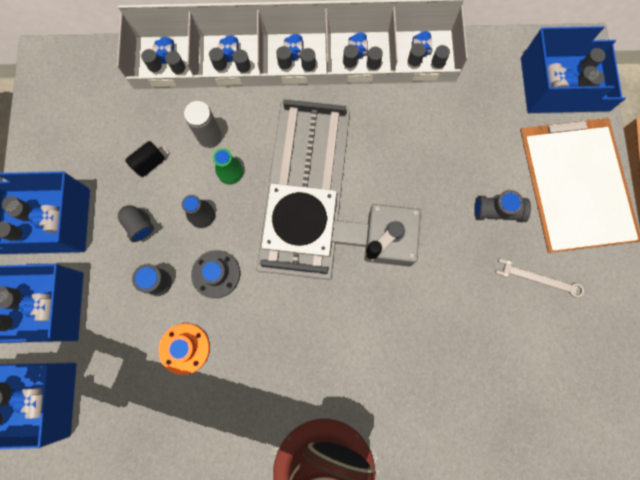

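Candidates. Flange: the dark disc at top (215,273) / side (286,227) is the one I want, and the orange one at top (184,348) is the look-alike. Reducer: the dark one at top (199,211) / side (330,207) is wanted; the green one at top (228,167) is the look-alike, and the coupling at top (152,279) and elbow at (136,222) are bystanders. Next I'll measure and check close crops.

```bash
cat > h.py <<'E'
import cv2,numpy as np
from plant import *
C={n:calibration(n) for n in("side","top")}
def ray(n,u,v):
    K,T=np.array(C[n]["intrinsics"]),np.array(C[n]["world_from_camera"])
    d=T[:3,:3]@np.linalg.solve(K,[u,v,1.]); return T[:3,3],d
def onz(n,u,v,z):
    o,d=ray(n,u,v); return o+d*(z-o[2])/d[2]
def proj(n,p):
    K,T=np.array(C[n]["intrinsics"]),np.array(C[n]["world_from_camera"])
    q=K@(T[:3,:3].T@(np.asarray(p)-T[:3,3])); return q[:2]/q[2]
def blobs(img,kind,roi,amin=30):
    x0,y0,x1,y1=roi; h=cv2.cvtColor(img[y0:y1,x0:x1],cv2.COLOR_BGR2HSV)
    if kind=="blue": m=cv2.inRange(h,(100,150,60),(125,255,255))
    if kind=="black": m=cv2.inRange(h,(0,0,0),(180,255,40))
    n,l,s,c=cv2.connectedComponentsWithStats(m)
    out=[]
    for i in range(1,n):
        if s[i,4]>=amin:
            cn=max(cv2.findContours((l==i).astype(np.uint8),cv2.RETR_EXTERNAL,cv2.CHAIN_APPROX_NONE)[0],key=len)
            e=cv2.fitEllipse(cn) if len(cn)>5 else None
            out.append((c[i]+[x0,y0],int(s[i,4]),e and (np.round(np.array(e[0])+[x0,y0],1).tolist(),np.round(e[1],1).tolist())))
    return out
E
python3 - <<'E'
from h import *
t=cv2.imread("pics/top0.png");s=cv2.imread("pics/side0.png")
for nm,k,rt,rs,z in [("flange","blue",(190,250,245,300),(270,205,305,240),.048),("reducer","blue",(175,190,220,230),(315,180,345,225),.1),("coup","blue",(130,258,175,300),(262,178,290,215),.08),("tee","blue",(470,185,530,220),(380,370,420,400),.083),("pad","black",(262,180,340,255),(308,230,375,270),.058),("grip","black",(355,230,392,265),(300,240,325,285),.182)]:
    for n,im,r in(("top",t,rt),("side",s,rs)):
        for b in blobs(im,k,r,20):
            print(nm,n,np.round(b[0],1),b[1],b[2],np.round(onz(n,*b[0],z),4))
a=cv2.resize(t[140:310,120:430],None,fx=2.5,fy=2.5,interpolation=cv2.INTER_CUBIC)
cv2.imwrite("pics/crop.png",a[:600,:800])
b=cv2.resize(s[170:350,200:460],None,fx=3,fy=3,interpolation=cv2.INTER_CUBIC)
cv2.imwrite("pics/crop2.png",b[:600,:800])
E
```

```text
flange top [211.2 271. ] 273 ([211.2, 271.0], [17.4, 18.2]) [0.4255 0.2373 0.048 ]
flange side [284.7 216.1] 79 ([284.7, 216.1], [6.3, 13.2]) [0.4257 0.2374 0.048 ]
reducer top [190.6 203.4] 161 ([190.6, 203.4], [13.1, 13.9]) [0.5652 0.2733 0.1   ]
reducer side [330.6 190.9] 41 ([330.6, 190.9], [4.2, 9.4]) [0.566  0.2727 0.1   ]
coup top [145.8 277.5] 351 ([145.8, 277.5], [19.5, 21.0]) [0.4103 0.3685 0.08  ]
coup side [268.3 179.2] 50 ([266.9, 179.3], [3.0, 18.2]) [0.3964 0.4087 0.08  ]
coup side [274.4 185. ] 81 ([274.4, 185.0], [6.3, 13.5]) [0.4112 0.3687 0.08  ]
tee top [510.5 201.7] 262 ([510.5, 201.7], [16.7, 18.1]) [ 0.5563 -0.4206  0.083 ]
tee top [477.7 207.2] 65 ([477.8, 207.2], [3.9, 16.3]) [ 0.5456 -0.3478  0.083 ]
tee side [401.3 384.8] 329 ([401.3, 384.8], [17.0, 22.5]) [ 0.5567 -0.4205  0.083 ]
pad top [298.9 218.7] 1896 ([299.1, 218.5], [48.6, 50.1]) [0.5362 0.0432 0.058 ]
pad side [313.3 257.5] 271 ([313.3, 257.5], [11.8, 27.8]) [0.4708 0.0158 0.058 ]
grip top [373.  249.8] 163 ([373.1, 249.7], [12.2, 16.7]) [ 0.4385 -0.1046  0.182 ]
grip side [312.9 260.9] 366 ([312.9, 260.5], [12.3, 36.0]) [ 0.4379 -0.1587  0.182 ]
```

View pics/crop.png

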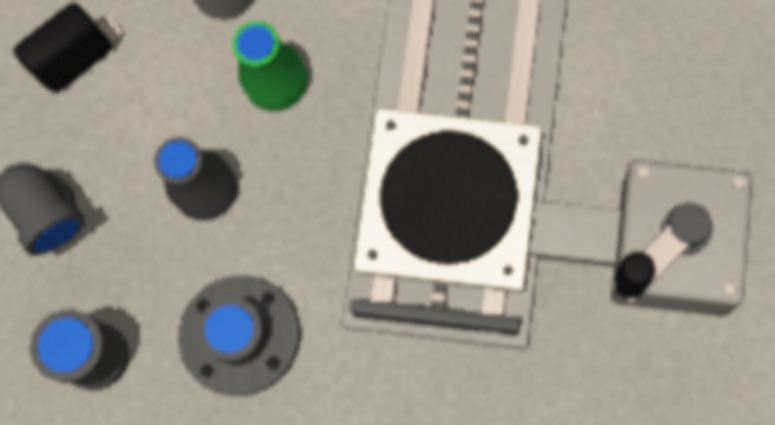

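View pics/crop2.png

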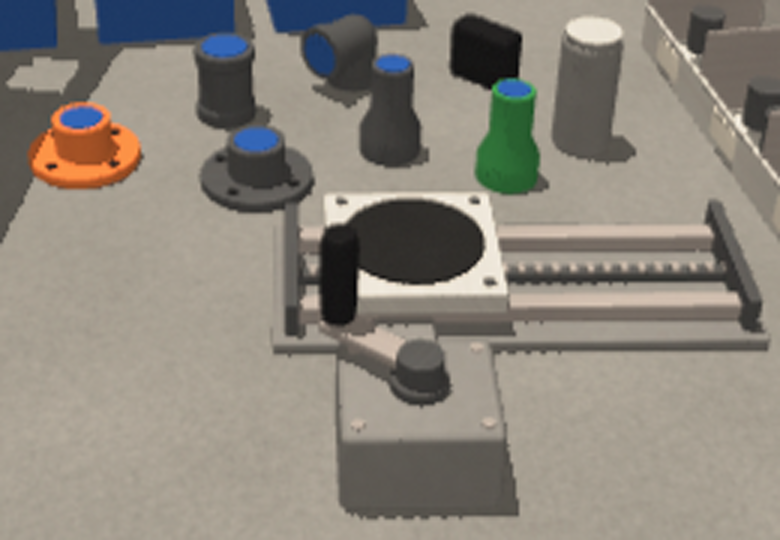

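Run:
```python
from h import *
t=cv2.imread("pics/top0.png");s=cv2.imread("pics/side0.png")
# pad
g=cv2.cvtColor(t,cv2.COLOR_BGR2GRAY)
def big(m,roi):
    x0,y0,x1,y1=roi; cs=cv2.findContours(m[y0:y1,x0:x1],cv2.RETR_EXTERNAL,cv2.CHAIN_APPROX_NONE)[0]
    return max(cs,key=cv2.contourArea)+np.array([[x0,y0]])
c=big(cv2.inRange(g,0,100),(268,188,332,252)); e=cv2.fitEllipse(c); print("pad",e,onz("top",*e[0],.058), e[1][0]/499.1*np.linalg.norm(onz("top",*e[0],.058)-ray("top",0,0)[0]))
# carriage white
c=big(cv2.inRange(g,225,255),(250,175,345,262)); r=cv2.minAreaRect(c); P=cv2.boxPoints(r); W=np.array([onz("top",*p,.055) for p in P]); print("car",r,W.round(4).tolist(),W.mean(0)); 
for i in range(4):
    d=W[(i+1)%4]-W[i]; print(np.linalg.norm(d).round(4),np.degrees(np.arctan2(d[1],d[0])).round(2))
# grip contour, hub
for n,im,roi in(("top",t,(355,230,392,265)),("side",s,(300,240,325,285))):
    gg=cv2.cvtColor(im,cv2.COLOR_BGR2GRAY); c=big(cv2.inRange(gg,0,50),roi)[:,0]
    print(n,c.min(0),c.max(0)); 
a=cv2.resize(t[210:275,345:430],None,fx=9,fy=9,interpolation=cv2.INTER_CUBIC);cv2.imwrite("pics/gc1.png",a)
a=cv2.resize(s[235:325,290:380],None,fx=6.5,fy=6.5,interpolation=cv2.INTER_CUBIC);cv2.imwrite("pics/gc2.png",a)
```

```text
pad ((299.08856201171875, 218.49176025390625), (51.51959228515625, 53.38248062133789), 81.93172454833984) [0.53659047 0.04271611 0.058     ] 0.11454149936820089
car ((298.5511474609375, 218.67726135253906), (66.87893676757812, 64.5228500366211), 6.519801139831543) [[0.475, 0.1261, 0.055], [0.6223, 0.1096, 0.055], [0.6005, -0.0401, 0.055], [0.4543, -0.0195, 0.055]] [0.53802352 0.04403861 0.055     ]
0.1482 -6.38
0.1512 -98.28
0.1477 171.98
0.147 81.92
top [366 242] [380 258]
side [306 240] [324 277]
```

View pics/gc1.png

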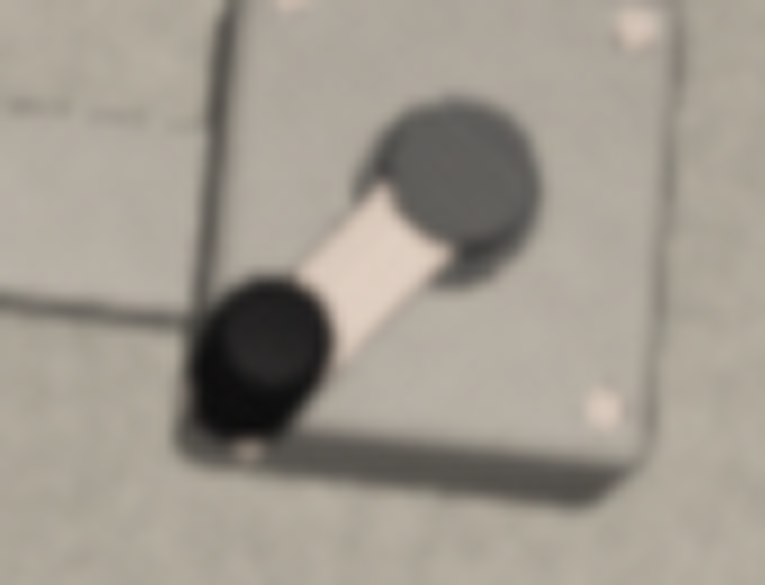

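View pics/gc2.png

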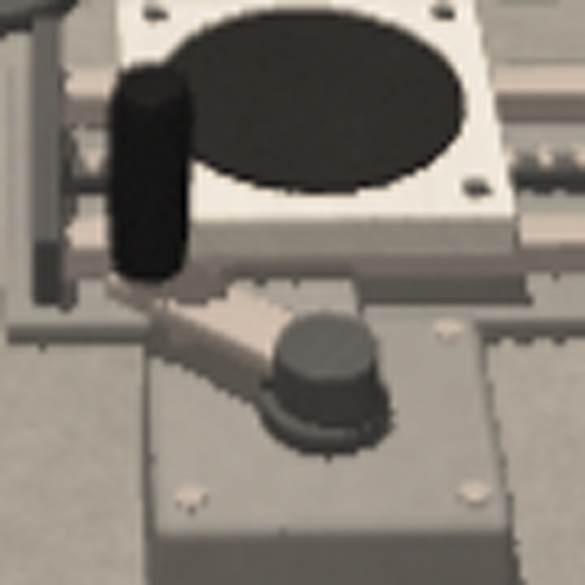

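```bash
cat >> h.py <<'E'
def tri(a,b):
    o1,d1=ray("top",*a);o2,d2=ray("side",*b)
    A=np.stack([d1,-d2],1); x=np.linalg.lstsq(A,o2-o1,rcond=None)[0]
    p,q=o1+x[0]*d1,o2+x[1]*d2; return (p+q)/2,np.linalg.norm(p-q)
E
python3 - <<'E'
from h import *
print("grip",tri((375.2,248),(313.2,248.1)),onz("top",375.2,248,.182),onz("side",313.2,248.1,.182))
p,g=tri((396.4,228.9),(340.3,287.3));print("cap",p,g)
print(onz("top",396.4,228.9,p[2]))
print("pad side proj",proj("side",(.5366,.0427,.058)),[proj("side",(.5366+a,.0427+b,.058)).round(1).tolist() for a,b in((.062,0),(-.062,0),(0,.062),(0,-.062))])
gp=tri((375.2,248),(313.2,248.1))[0]; d=gp-p; print("radius",np.hypot(*d[:2]),np.degrees(np.arctan2(d[1],d[0])))
# gearbox top corners in top view z=.075 from crop
for uv in((372,206),(421,207),(418,262)): print(onz("top",*uv,.075))
E
```

```text
grip (array([ 0.44491502, -0.10959548,  0.1785398 ]), np.float64(0.004501709629571374)) [ 0.44196459 -0.1090708   0.182     ] [ 0.44636351 -0.11382527  0.182     ]
cap [ 0.49748848 -0.1642991   0.10656819] 0.002484950480953658
[ 0.49621531 -0.16419043  0.10656819]
pad side proj [336.58711384 248.97457269] [[359.8, 246.9], [313.0, 251.1], [331.8, 235.6], [341.8, 263.4]]
radius 0.07587129709064004 133.86245133482572
[ 0.55643097 -0.11853628  0.075     ]
[ 0.55140616 -0.22597079  0.075     ]
[ 0.42952805 -0.21127803  0.075     ]
```

servo_tool(deltas=[[[85, 279, -370, -80, 0], [85, 279, -370, -80, 0], [85, 279, -370, -80, 0], [85, 279, -370, -80, 0], [85, 279, -370, -80, 0]]])

```text
time: 0.72
tool_pos: [0.3326, 0.3599, 0.1965]
tool_rot: [-0.0, 0.118, 0.993, -0.0]
contact_force: [0.4, 0.3, -0.6]
gripper_width: 0.997
```

servo_tool(deltas=[[[85, 93, -123, -57, 0], [85, 93, -123, -57, 0], [85, 93, -123, -57, 0], [85, 93, -123, -57, 0]]])

```text
time: 1.23
tool_pos: [0.425, 0.2365, 0.1383]
tool_rot: [-0.002, 0.12, 0.993, -0.001]
contact_force: [-0.6, 0.5, -0.9]
gripper_width: 0.992
```

servo_tool(deltas=[[[85, 0, 1, -50, 0], [85, 0, 1, -85, 0], [85, 0, 1, -95, 0], [85, 0, 1, -98, 0], [85, 0, 1, -98, 0]]])

```text
time: 1.85
tool_pos: [0.426, 0.2404, 0.0437]
tool_rot: [0.001, 0.118, 0.993, 0.001]
contact_force: [0.6, 0.6, -0.3]
gripper_width: 0.995
```

Run:
```python
from h import *
print(state()["tool_pos"])
for n,r in(("top",(150,200,310,320)),("side",(220,150,350,250))):
    f=grab_frame(n)[:,:,::-1]; x0,y0,x1,y1=r
    cv2.imwrite(f"pics/a_{n}.png",cv2.resize(f[y0:y1,x0:x1],None,fx=5,fy=5,interpolation=cv2.INTER_CUBIC))
```

```text
[0.42601034 0.24039559 0.04368216]
```

View pics/a_side.png

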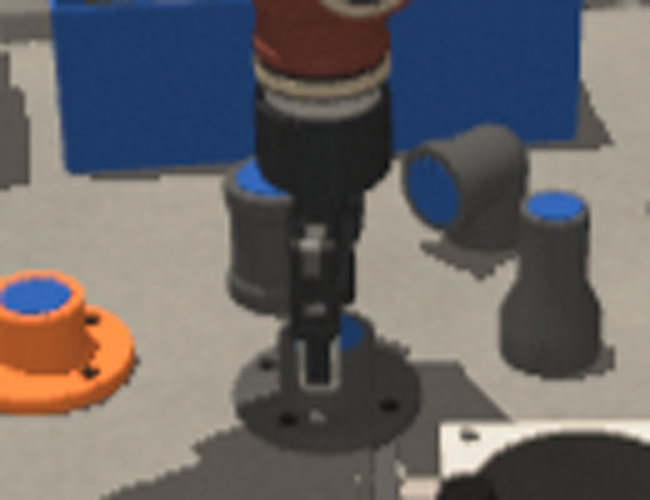

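The fingers straddle the hub, with the near fingertip just above the disc at about (284,226). I'll close now.

servo_tool(deltas=[[[85, 0, -2, 0, 0], [40, 0, -2, 0, 0], [40, 0, -2, 0, 0], [40, 0, -2, 0, 0], [40, 0, -2, 0, 0]]])

```text
time: 2.58
tool_pos: [0.4253, 0.2371, 0.043]
tool_rot: [0.0, 0.118, 0.993, -0.001]
contact_force: [-1.5, -4.3, 6.1]
gripper_width: 0.633
```

servo_tool(deltas=[[[40, 0, 0, 10, 0], [40, 0, 0, 40, 0], [40, 0, 0, 90, 0], [40, 0, 0, 100, 0], [40, 0, 0, 100, 0]]])

```text
time: 3.2
tool_pos: [0.4245, 0.2376, 0.1414]
tool_rot: [-0.0, 0.118, 0.993, -0.0]
contact_force: [-0.8, -0.7, -7.9]
gripper_width: 0.635
```

servo_tool(deltas=[[[40, 25, -44, 0, 0], [40, 55, -97, 0, 0], [40, 90, -156, 0, 0], [40, 112, -195, 0, 0], [40, 112, -195, -15, 0]]])

```text
time: 3.82
tool_pos: [0.5379, 0.0396, 0.1254]
tool_rot: [-0.0, 0.121, 0.993, -0.0]
contact_force: [-0.3, 0.8, -7.1]
gripper_width: 0.629
```

servo_tool(deltas=[[[40, 0, 0, -5, 0], [40, 0, 0, -10, 0], [40, 0, 0, -10, 0]]])

```text
time: 4.2
tool_pos: [0.536, 0.0436, 0.1161]
tool_rot: [-0.001, 0.117, 0.993, -0.0]
contact_force: [-0.4, 0.2, -6.8]
gripper_width: 0.636
```

Run:
```python
from h import *
print(state()["tool_pos"],state()["contact_force"])
for n,r in(("top",(240,150,400,270)),("side",(260,160,420,280))):
    f=grab_frame(n)[:,:,::-1]; x0,y0,x1,y1=r
    cv2.imwrite(f"pics/b_{n}.png",cv2.resize(f[y0:y1,x0:x1],None,fx=5,fy=5,interpolation=cv2.INTER_CUBIC))
```

```text
[0.53603023 0.04364134 0.11613577] [-0.41082493  0.23291323 -6.77454019]
```

View pics/b_side.png

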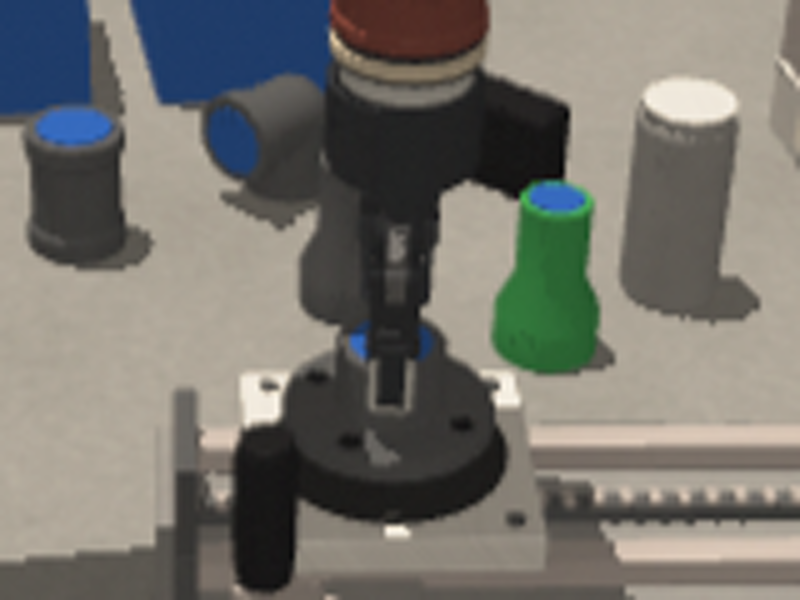

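View pics/b_top.png

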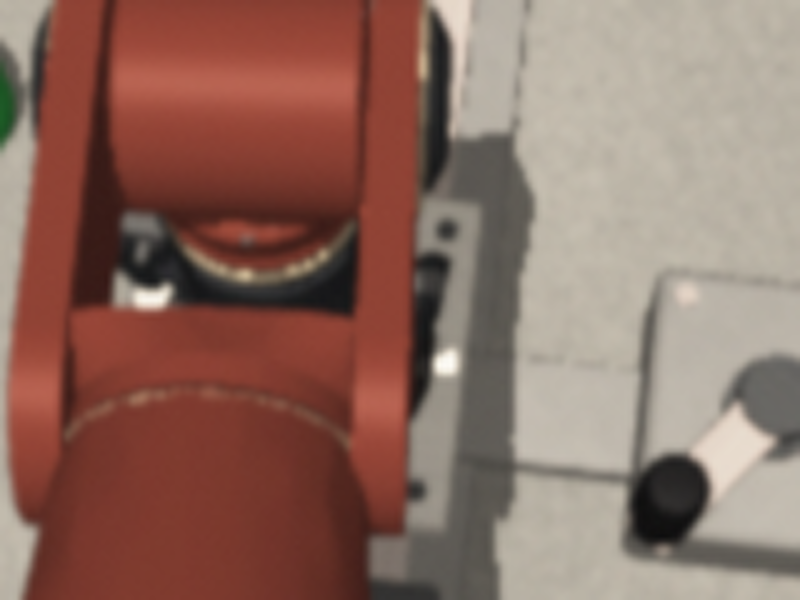

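The flange hangs about 15 mm above the pad and is roughly centred, with its side-view centre near (339,245). I'll lower it slowly.

servo_tool(deltas=[[[40, 0, -1, -4, 0], [40, 0, -1, -8, 0], [40, 0, -1, -11, 0], [40, 0, -1, -12, 0], [40, 0, -1, -12, 0]]])

```text
time: 4.92
tool_pos: [0.537, 0.0416, 0.105]
tool_rot: [-0.0, 0.118, 0.993, -0.0]
contact_force: [0.8, 0.9, -7.1]
gripper_width: 0.633
```

servo_tool(deltas=[[[40, 0, 0, -0.5, 0], [40, 0, 0, -1, 0], [40, 0, 0, -1, 0]]])

```text
time: 5.3
tool_pos: [0.537, 0.0417, 0.1042]
tool_rot: [0.0, 0.118, 0.993, 0.0]
contact_force: [0.2, -0.2, -7.2]
gripper_width: 0.633
```

servo_tool(deltas=[[[40, 0, 0, -0.5, 0], [40, 0, 0, -1, 0], [40, 0, 0, -1.5, 0], [40, 0, 0, -1.5, 0]]])

```text
time: 5.8
tool_pos: [0.537, 0.0417, 0.1026]
tool_rot: [-0.0, 0.118, 0.993, 0.0]
contact_force: [-0.1, -1.0, -6.4]
gripper_width: 0.632
```

servo_tool(deltas=[[[40, 0, 0, -0.5, 0], [40, 0, 0, -1, 0], [40, 0, 0, -1, 0]]])

```text
time: 6.18
tool_pos: [0.537, 0.0417, 0.1016]
tool_rot: [-0.0, 0.118, 0.993, 0.0]
contact_force: [0.3, -0.1, -6.8]
gripper_width: 0.632
```

servo_tool(deltas=[[[40, 0, 0, -0.5, 0], [40, 0, 0, -1, 0], [40, 0, 0, -1, 0]]])

```text
time: 6.55
tool_pos: [0.5371, 0.0417, 0.1011]
tool_rot: [0.0, 0.118, 0.993, -0.0]
contact_force: [-2.5, 0.7, -4.0]
gripper_width: 0.63
```

servo_tool(deltas=[[[40, 0, 0, -0.5, 0], [40, 0, 0, -0.5, 0]]])

```text
time: 6.8
tool_pos: [0.5372, 0.0417, 0.101]
tool_rot: [0.0, 0.118, 0.993, -0.0]
contact_force: [-4.0, 0.6, 2.6]
gripper_width: 0.632
```

servo_tool(deltas=[[[62, 0, 0, 0, 0], [75, 0, 0, 0, 0], [85, 0, 0, 0, 0], [85, 0, 0, 0, 0]]])

```text
time: 7.3
tool_pos: [0.5373, 0.0416, 0.1003]
tool_rot: [0.0, 0.118, 0.993, 0.0]
contact_force: [0.2, -0.5, -0.4]
gripper_width: 0.998
```

servo_tool(deltas=[[[85, 0, 0, 20, 0], [85, 0, 0, 80, 0], [85, -20, 70, 120, 0], [85, -20, 130, 120, 0], [85, -20, 190, 120, 0]]])

```text
time: 7.92
tool_pos: [0.5179, 0.2205, 0.2236]
tool_rot: [0.003, 0.119, 0.993, 0.001]
contact_force: [1.1, 0.0, -0.1]
gripper_width: 0.992
```

Run:
```python
from h import *
print(state()["tool_pos"])
F={}
for n in("top","side"):
    f=grab_frame(n)[:,:,::-1].copy(); F[n]=f; cv2.imwrite(f"pics/c_{n}.png",f)
for n,r in(("top",(270,180,340,250)),("side",(310,210,370,260))):
    for b in blobs(F[n],"blue",r,20): print(n,b,onz(n,*b[0],.106))
a=np.hstack([cv2.resize(F["top"][160:270,240:430],None,fx=2,fy=2),cv2.resize(F["side"][180:290,260:450],None,fx=2,fy=2)])
cv2.imwrite("pics/c.png",a)
```

```text
[0.51791591 0.22047968 0.22356405]
top (array([297.84642857, 212.25      ]), 280, ([297.9, 212.2], [17.7, 18.3])) [0.53801021 0.043114   0.106     ]
side (array([338.21818182, 233.56363636]), 110, ([338.2, 233.6], [7.7, 15.6])) [0.53879481 0.04256926 0.106     ]
```

View pics/c.png

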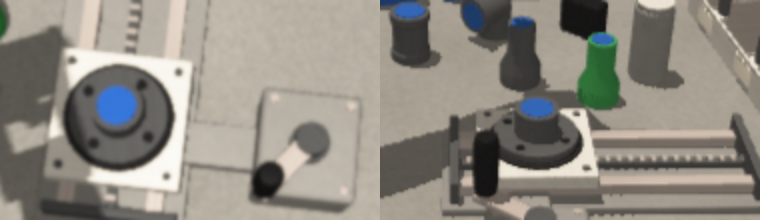

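servo_tool(deltas=[[[65, 47, 50, -15, 0], [65, 47, 52, -30, 0], [65, 47, 52, -80, 0], [65, 47, 52, -105, 0], [65, 47, 52, -105, 0]]])

```text
time: 8.65
tool_pos: [0.5624, 0.2692, 0.1124]
tool_rot: [-0.002, 0.119, 0.993, -0.001]
contact_force: [0.1, -1.0, 0.2]
gripper_width: 0.761
```

servo_tool(deltas=[[[65, 3, 4, -10, 0], [65, 3, 4, -20, 0], [65, 3, 4, -30, 0], [65, 3, 4, -30, 0]]])

```text
time: 9.15
tool_pos: [0.5664, 0.2744, 0.0836]
tool_rot: [-0.001, 0.118, 0.993, -0.0]
contact_force: [0.4, -0.3, -0.2]
gripper_width: 0.759
```

Run:
```python
from h import *
print(state()["tool_pos"])
f=grab_frame("side")[:,:,::-1]
cv2.imwrite("pics/d.png",cv2.resize(f[130:250,250:410],None,fx=5,fy=5,interpolation=cv2.INTER_CUBIC))
```

```text
[0.5664352  0.27440025 0.08360638]
```

View pics/d.png

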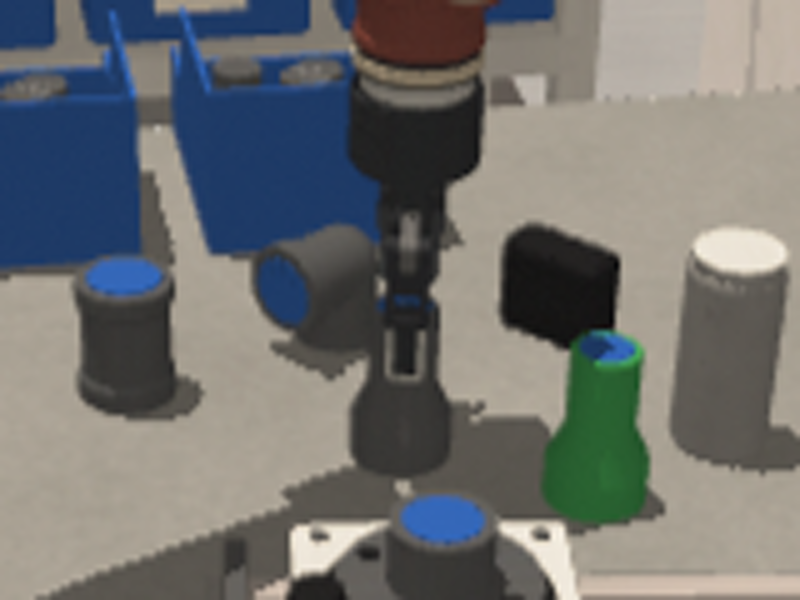

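The fingers straddle the dark reducer's neck, centred near (330,200). Closing.

servo_tool(deltas=[[[30, 0, 0, 0, 0], [30, 0, 0, 0, 0], [30, 0, 0, 0, 0], [30, 0, 0, 0, 0], [30, 0, 0, 0, 0]]])

```text
time: 9.82
tool_pos: [0.5676, 0.2743, 0.0856]
tool_rot: [0.0, 0.118, 0.993, -0.0]
contact_force: [-1.8, -4.1, 5.2]
gripper_width: 0.475
```

servo_tool(deltas=[[[30, 0, 0, 10, 0], [30, 0, 0, 50, 0], [30, 0, 0, 100, 0], [30, 0, 0, 130, 0], [30, 0, 0, 130, 0]]])

```text
time: 10.45
tool_pos: [0.5684, 0.2757, 0.2176]
tool_rot: [0.002, 0.118, 0.993, 0.002]
contact_force: [-0.2, 0.3, -4.5]
gripper_width: 0.474
```

servo_tool(deltas=[[[30, -4, -35, 0, 0], [30, -12, -95, 0, 0], [30, -20, -155, 0, 0], [30, -26, -210, 0, 0], [30, -29, -232, 0, 0]]])

```text
time: 11.08
tool_pos: [0.5361, 0.0405, 0.2111]
tool_rot: [-0.003, 0.12, 0.993, -0.0]
contact_force: [0.5, 0.0, -4.1]
gripper_width: 0.475
```

servo_tool(deltas=[[[30, 0, 0, -5, 0], [30, 0, 0, -12, 0], [30, 0, 0, -12, 0], [30, 0, 0, -12, 0]]])

```text
time: 11.58
tool_pos: [0.5381, 0.0435, 0.2024]
tool_rot: [-0.0, 0.117, 0.993, 0.0]
contact_force: [-1.1, 0.0, -5.4]
gripper_width: 0.475
```

Run:
```python
from h import *
print(state()["tool_pos"],state()["contact_force"])
f=grab_frame("side")[:,:,::-1]; cv2.imwrite("pics/e0.png",f)
cv2.imwrite("pics/e.png",cv2.resize(f[170:280,270:410],None,fx=5.5,fy=5.4,interpolation=cv2.INTER_CUBIC))
```

```text
[0.53812522 0.04354974 0.20240208] [-1.08386762  0.02933828 -5.42137403]
```

View pics/e.png

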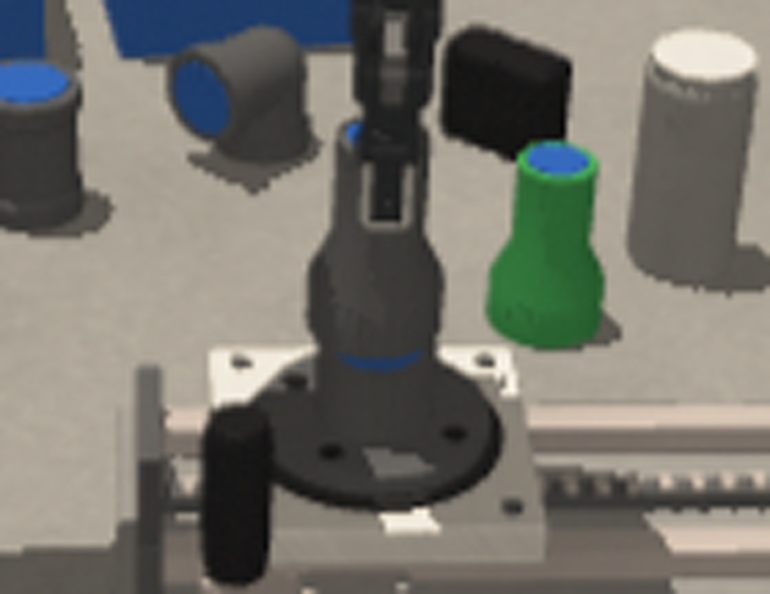

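The reducer hangs about 11 mm above the hub, roughly 2 mm too far towards -x (its centre is at crop column 375.5, the hub's at about 380). I'll correct that while lowering.

servo_tool(deltas=[[[30, 1.5, 0, -2, 0], [30, 1.5, 0, -5, 0], [30, 1.5, 0, -7, 0], [30, 1.5, 0, -8, 0], [30, 1.5, 0, -8, 0]]])

```text
time: 12.25
tool_pos: [0.5396, 0.0426, 0.1947]
tool_rot: [-0.0, 0.118, 0.993, -0.0]
contact_force: [0.4, -0.0, -4.6]
gripper_width: 0.479
```

servo_tool(deltas=[[[30, 0, 0, -0.5, 0], [30, 0, 0, -1, 0], [30, 0, 0, -1, 0]]])

```text
time: 12.62
tool_pos: [0.5397, 0.0427, 0.1938]
tool_rot: [-0.0, 0.118, 0.993, 0.0]
contact_force: [0.6, -0.1, -4.5]
gripper_width: 0.472
```

servo_tool(deltas=[[[30, 0, 0, -0.5, 0], [30, 0, 0, -1, 0], [30, 0, 0, -1.2, 0], [30, 0, 0, -1.2, 0]]])

```text
time: 13.12
tool_pos: [0.5397, 0.0427, 0.1926]
tool_rot: [-0.0, 0.118, 0.993, -0.0]
contact_force: [-0.6, -0.4, -4.9]
gripper_width: 0.476
```

servo_tool(deltas=[[[30, 0, 0, -0.4, 0], [30, 0, 0, -0.7, 0], [30, 0, 0, -0.7, 0]]])

```text
time: 13.5
tool_pos: [0.5397, 0.0427, 0.1919]
tool_rot: [-0.0, 0.118, 0.993, -0.0]
contact_force: [-0.2, 0.2, -4.9]
gripper_width: 0.476
```

servo_tool(deltas=[[[30, 0, 0, -0.4, 0], [30, 0, 0, -0.7, 0], [30, 0, 0, -0.7, 0]]])

```text
time: 13.88
tool_pos: [0.5398, 0.0426, 0.1916]
tool_rot: [0.0, 0.118, 0.993, -0.0]
contact_force: [-0.8, -0.4, -2.1]
gripper_width: 0.474
```

servo_tool(deltas=[[[30, 0, 0, -0.4, 0], [30, 0, 0, -0.4, 0]]])

```text
time: 14.12
tool_pos: [0.54, 0.0426, 0.1915]
tool_rot: [0.0, 0.118, 0.993, -0.0]
contact_force: [-1.4, -0.3, 0.5]
gripper_width: 0.475
```

servo_tool(deltas=[[[48, 0, 0, 0, 0], [60, 0, 0, 0, 0], [70, 0, 0, 0, 0], [70, 0, 0, 0, 0]]])

```text
time: 14.62
tool_pos: [0.5398, 0.0427, 0.191]
tool_rot: [0.0, 0.118, 0.993, 0.0]
contact_force: [0.1, 0.2, -0.5]
gripper_width: 0.819
```

servo_tool(deltas=[[[70, 0, 0, 15, 0], [70, 0, 0, 50, 0], [70, 0, 0, 85, 0], [70, -40, -40, 95, 0], [70, -70, -85, 95, 0]]])

```text
time: 15.25
tool_pos: [0.4696, -0.0429, 0.2889]
tool_rot: [0.002, 0.117, 0.993, -0.0]
contact_force: [0.1, -1.3, -0.2]
gripper_width: 0.821
```

Run:
```python
from h import *
print(state()["tool_pos"])
F={}
for n in("top","side"):
    f=grab_frame(n)[:,:,::-1].copy(); F[n]=f; cv2.imwrite(f"pics/f_{n}.png",f)
for n,r in(("top",(270,180,340,250)),("side",(310,160,370,260))):
    for b in blobs(F[n],"blue",r,20): print(n,b,onz(n,*b[0],.206))
a=np.hstack([cv2.resize(F["top"][160:270,240:430],None,fx=2,fy=2),cv2.resize(F["side"][180:290,260:450],None,fx=2,fy=2)])
cv2.imwrite("pics/f.png",a)
```

```text
[ 0.46960922 -0.04290283  0.28886974]
side (array([330.6875    , 168.72222222]), 144, ([330.6, 169.1], [8.3, 21.4])) [0.54903927 0.20603118 0.206     ]
side (array([339.90769231, 199.47692308]), 65, ([340.0, 199.5], [5.3, 12.5])) [0.53842925 0.04175252 0.206     ]
```

View pics/f.png

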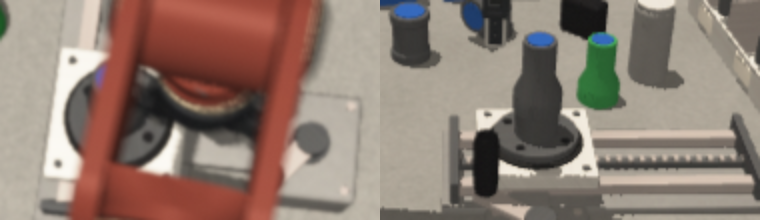

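Both placements held: the reducer top in the side view gives (0.538,0.042), under 1 mm from the hub. Next is the grip.

servo_tool(deltas=[[[60, -25, -60, -10, 0], [60, -25, -68, -40, 0], [60, -25, -68, -70, 0], [60, -25, -68, -70, 0], [60, -25, -68, -70, 0]]])

```text
time: 15.98
tool_pos: [0.4455, -0.1102, 0.2175]
tool_rot: [0.001, 0.118, 0.993, -0.0]
contact_force: [0.7, 0.3, -0.2]
gripper_width: 0.702
```

Run:
```python
from h import *
print(state()["tool_pos"])
f=grab_frame("side")[:,:,::-1]
cv2.imwrite("pics/g.png",cv2.resize(f[170:310,240:400],None,fx=4.2,fy=4.2,interpolation=cv2.INTER_CUBIC))
```

```text
[ 0.44554921 -0.11024282  0.21751649]
```

View pics/g.png

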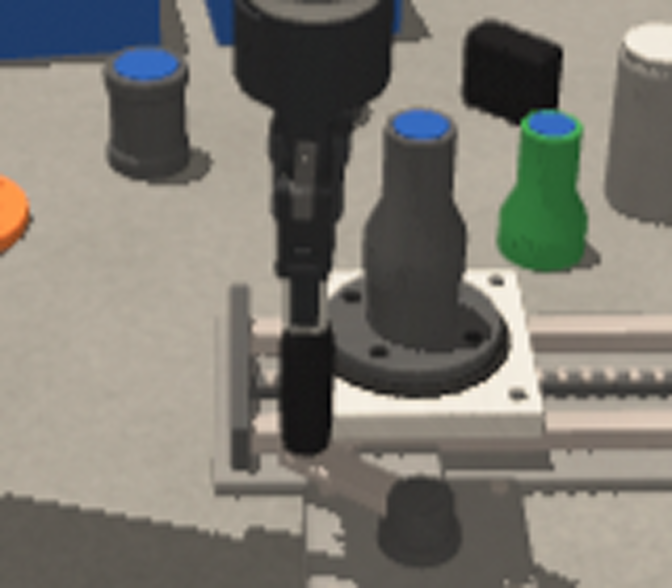

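The open fingers are directly above the grip, lined up at crop column 305, which is about px (313,248). Going down.

servo_tool(deltas=[[[60, -1, -1, -15, 0], [60, -1, -1, -30, 0], [60, -1, -1, -45, 0], [60, -1, -1, -65, 0], [60, -1, -1, -65, 0]]])

```text
time: 16.65
tool_pos: [0.4421, -0.1106, 0.148]
tool_rot: [-0.002, 0.118, 0.993, 0.001]
contact_force: [-0.1, 0.0, -0.4]
gripper_width: 0.708
```

Run:
```python
from h import *
print(state()["tool_pos"])
f=grab_frame("side")[:,:,::-1]
cv2.imwrite("pics/g2.png",cv2.resize(f[170:310,240:400],None,fx=4.2,fy=4.2,interpolation=cv2.INTER_CUBIC))
```

```text
[ 0.44209347 -0.11062934  0.14804078]
```

View pics/g2.png

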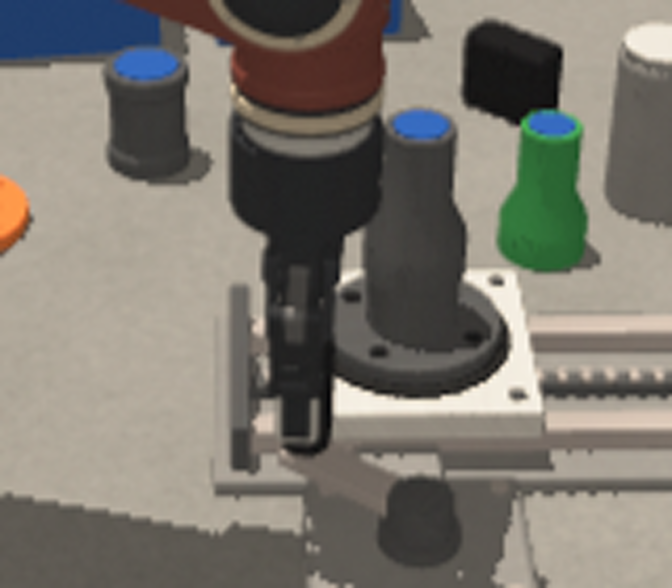

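servo_tool(deltas=[[[60, 2, 0, 2, 0], [15, 2, 0, 2, 0], [15, 2, 0, 2, 0], [15, 2, 0, 2, 0], [15, 2, 0, 2, 0]]])

```text
time: 17.32
tool_pos: [0.4462, -0.1113, 0.1539]
tool_rot: [0.001, 0.118, 0.993, 0.0]
contact_force: [-0.6, 2.8, 5.7]
gripper_width: 0.321
```

servo_tool(deltas=[[[15, 0, 0, 0, 0], [15, 0, 0, 0, 0]]])

```text
time: 17.58
tool_pos: [0.4462, -0.1113, 0.1539]
tool_rot: [0.001, 0.118, 0.993, 0.0]
contact_force: [-0.3, 2.8, 5.6]
gripper_width: 0.328
```

```bash
cat > wp.py <<'E'
import sys,numpy as np
# usage: wp.py theta_start(cranked rad so far) steps... ; circle in commanded frame
a0=np.radians(134.4);R=75.
def P(t): a=a0-t; return np.array([R*np.cos(a),R*np.sin(a)])
if __name__=="__main__":
    t=0;k=0
    while t<12.4:
        st=[.08,.22,.4,.6,.8] if k==0 else [.2,.4,.6,.8,1.]
        o=np.round(P(t),1)
        print(k,round(t,2),[[15]+np.round(np.round(P(t+s),1)-o,1).tolist()+[0,0] for s in st]); t+=st[-1];k+=1
E
python3 wp.py
```

```text
0 0 [[15, 4.5, 4.0, 0, 0], [15, 13.0, 10.1, 0, 0], [15, 25.0, 16.2, 0, 0], [15, 39.4, 20.3, 0, 0], [15, 54.4, 21.4, 0, 0]]
1 0.8 [[15, 14.8, -1.9, 0, 0], [15, 29.0, -6.7, 0, 0], [15, 42.0, -14.2, 0, 0], [15, 53.2, -24.1, 0, 0], [15, 62.2, -36.1, 0, 0]]
2 1.8 [[15, 6.5, -13.5, 0, 0], [15, 10.1, -28.0, 0, 0], [15, 10.8, -43.0, 0, 0], [15, 8.5, -57.8, 0, 0], [15, 3.3, -71.8, 0, 0]]
3 2.8 [[15, -7.9, -12.7, 0, 0], [15, -18.1, -23.7, 0, 0], [15, -30.4, -32.3, 0, 0], [15, -44.1, -38.4, 0, 0], [15, -58.7, -41.6, 0, 0]]
4 3.8 [[15, -15.0, -0.2, 0, 0], [15, -29.7, 2.5, 0, 0], [15, -43.6, 8.1, 0, 0], [15, -56.1, 16.3, 0, 0], [15, -66.7, 26.9, 0, 0]]
5 4.8 [[15, -8.3, 12.5, 0, 0], [15, -13.9, 26.3, 0, 0], [15, -16.7, 41.1, 0, 0], [15, -16.5, 56.0, 0, 0], [15, -13.4, 70.7, 0, 0]]
6 5.8 [[15, 6.0, 13.7, 0, 0], [15, 14.7, 25.9, 0, 0], [15, 25.5, 36.2, 0, 0], [15, 38.2, 44.2, 0, 0], [15, 52.3, 49.4, 0, 0]]
7 6.8 [[15, 14.7, 2.4, 0, 0], [15, 29.7, 1.7, 0, 0], [15, 44.2, -1.8, 0, 0], [15, 57.8, -8.2, 0, 0], [15, 69.8, -17.2, 0, 0]]
8 7.8 [[15, 10.0, -11.2, 0, 0], [15, 17.5, -24.1, 0, 0], [15, 22.3, -38.3, 0, 0], [15, 24.3, -53.1, 0, 0], [15, 23.2, -68.1, 0, 0]]
9 8.8 [[15, -4.0, -14.4, 0, 0], [15, -10.8, -27.7, 0, 0], [15, -20.1, -39.5, 0, 0], [15, -31.6, -49.1, 0, 0], [15, -44.7, -56.3, 0, 0]]
10 9.8 [[15, -14.3, -4.4, 0, 0], [15, -29.2, -5.9, 0, 0], [15, -44.1, -4.4, 0, 0], [15, -58.4, 0.0, 0, 0], [15, -71.6, 7.2, 0, 0]]
11 10.8 [[15, -11.4, 9.7, 0, 0], [15, -20.7, 21.4, 0, 0], [15, -27.5, 34.7, 0, 0], [15, -31.5, 49.2, 0, 0], [15, -32.6, 64.1, 0, 0]]
12 11.8 [[15, 2.0, 14.9, 0, 0], [15, 6.8, 29.0, 0, 0], [15, 14.4, 42.0, 0, 0], [15, 24.4, 53.1, 0, 0], [15, 36.4, 62.1, 0, 0]]
```

servo_tool(deltas=[[[15, 4, 4, 0, 0], [15, 13, 10, 0, 0], [15, 25, 16, 0, 0], [15, 39, 20, 0, 0], [15, 54, 21, 0, 0]]])

```text
time: 18.2
tool_pos: [0.4994, -0.0902, 0.1538]
tool_rot: [-0.001, 0.118, 0.993, -0.0]
contact_force: [-6.7, -0.3, 9.1]
gripper_width: 0.319
```

servo_tool(deltas=[[[15, 15, -2, 0, 0], [15, 29, -7, 0, 0], [15, 42, -14, 0, 0], [15, 53, -24, 0, 0], [15, 62.5, -36, 0, 0]]])

```text
time: 18.82
tool_pos: [0.5622, -0.1258, 0.1538]
tool_rot: [-0.001, 0.118, 0.993, 0.001]
contact_force: [-7.2, 3.8, 9.3]
gripper_width: 0.324
```

servo_tool(deltas=[[[15, 6.5, -13.5, 0, 0], [15, 10, -28, 0, 0], [15, 11, -43, 0, 0], [15, 8.5, -58, 0, 0], [15, 3.5, -72, 0, 0]]])

```text
time: 19.45
tool_pos: [0.5663, -0.1973, 0.1538]
tool_rot: [0.0, 0.118, 0.993, 0.002]
contact_force: [-2.3, 7.5, 7.0]
gripper_width: 0.322
```

servo_tool(deltas=[[[15, -8, -12.5, 0, 0], [15, -18, -23.5, 0, 0], [15, -30.5, -32, 0, 0], [15, -44, -38, 0, 0], [15, -59, -41.5, 0, 0]]])

```text
time: 20.08
tool_pos: [0.5083, -0.2397, 0.1539]
tool_rot: [0.003, 0.118, 0.993, 0.0]
contact_force: [5.7, 4.7, 3.4]
gripper_width: 0.326
```

servo_tool(deltas=[[[15, -15, 0, 0, 0], [15, -29.5, 2.5, 0, 0], [15, -43.5, 8, 0, 0], [15, -56, 16.5, 0, 0], [15, -66.5, 27, 0, 0]]])

```text
time: 20.7
tool_pos: [0.4413, -0.2142, 0.1539]
tool_rot: [0.003, 0.118, 0.993, -0.002]
contact_force: [5.9, -3.3, 0.8]
gripper_width: 0.323
```

servo_tool(deltas=[[[15, -8.5, 12.5, 0, 0], [15, -14, 26.5, 0, 0], [15, -16.5, 41, 0, 0], [15, -16.5, 56, 0, 0], [15, -13.5, 70.5, 0, 0]]])

```text
time: 21.32
tool_pos: [0.4264, -0.1439, 0.1539]
tool_rot: [-0.0, 0.118, 0.993, -0.003]
contact_force: [-3.2, -5.3, 4.0]
gripper_width: 0.32
```

servo_tool(deltas=[[[15, 6, 13.5, 0, 0], [15, 14.5, 26, 0, 0], [15, 25.5, 36, 0, 0], [15, 38, 44, 0, 0], [15, 52, 49.5, 0, 0]]])

```text
time: 21.95
tool_pos: [0.4782, -0.0929, 0.1538]
tool_rot: [-0.001, 0.118, 0.993, -0.001]
contact_force: [-5.2, -1.2, 8.8]
gripper_width: 0.322
```

Run:
```python
from h import *
f=grab_frame("side")[:,:,::-1].copy()
cv2.imwrite("pics/i.png",cv2.resize(f[150:330,250:490],None,fx=3,fy=3,interpolation=cv2.INTER_CUBIC))
for b in blobs(f,"blue",(350,170,440,240),20): print(b,onz("side",*b[0],.206))
```

```text
(array([370.60465116, 198.97674419]), 43, ([370.6, 199.0], [4.3, 9.7])) [0.61284847 0.03329968 0.206     ]
(array([384.29032258, 199.38709677]), 62, ([384.4, 199.4], [5.3, 12.0])) [0.64535258 0.02654563 0.206     ]
```

View pics/i.png

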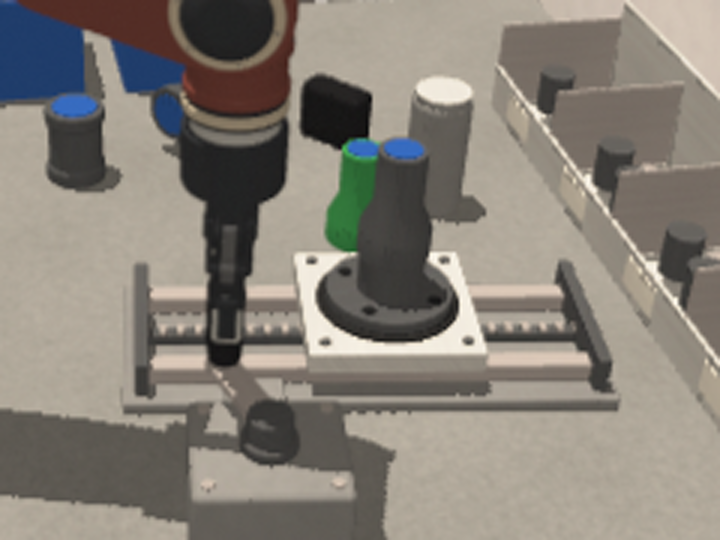

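The set has moved 108 mm (6.76 rad by gearing), matching the 6.8 rad I've cranked, and it stands upright. Continuing.

servo_tool(deltas=[[[15, 14.5, 2.5, 0, 0], [15, 29.5, 1.5, 0, 0], [15, 44, -2, 0, 0], [15, 58, -8, 0, 0], [15, 70, -17, 0, 0]]])

```text
time: 22.62
tool_pos: [0.5486, -0.1095, 0.1538]
tool_rot: [-0.001, 0.118, 0.993, 0.0]
contact_force: [-6.6, 2.0, 8.6]
gripper_width: 0.321
```

servo_tool(deltas=[[[15, 10, -11, 0, 0], [15, 17.5, -24, 0, 0], [15, 22.5, -38, 0, 0], [15, 24.5, -53, 0, 0], [15, 23, -68, 0, 0]]])

```text
time: 23.25
tool_pos: [0.5724, -0.177, 0.1539]
tool_rot: [0.001, 0.118, 0.993, 0.001]
contact_force: [-0.1, 7.1, 7.5]
gripper_width: 0.327
```

Run:
```python
from h import *
t=cv2.imread("pics/top0.png")
# base plate far-right & near-right corners (z~0.0-0.02) from first frame
cv2.imwrite("pics/j.png",cv2.resize(t[90:285,250:360],None,fx=3,fy=3,interpolation=cv2.INTER_CUBIC))
```

```text
(no output)
```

View pics/j.png

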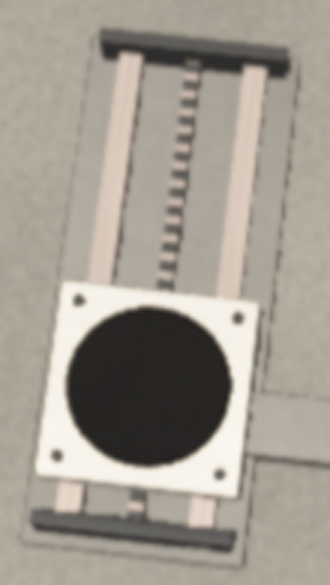

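servo_tool(deltas=[[[15, -4, -14.5, 0, 0], [15, -11, -27.5, 0, 0], [15, -20, -39.5, 0, 0]]])

```text
time: 23.62
tool_pos: [0.553, -0.2167, 0.1539]
tool_rot: [0.002, 0.118, 0.993, 0.001]
contact_force: [1.4, 7.2, 5.2]
gripper_width: 0.323
```

```bash
python3 - <<'E'
from h import *
f=grab_frame("side")[:,:,::-1].copy()
cv2.imwrite("pics/k.png",cv2.resize(f[150:330,250:490],None,fx=3,fy=3,interpolation=cv2.INTER_CUBIC))
for b in blobs(f,"blue",(385,170,460,240),20): print(b,onz("side",*b[0],.206))
E
python3 -c "
from wp import *
t=9.4;o=np.round(P(t),1)
for s in np.arange(.15,3.2,.15): print(round(t+s,2),np.round(P(t+s)-o,1))
"
```

```text
(array([404.23333333, 199.63333333]), 30, ([404.3, 199.6], [5.3, 5.6])) [0.69324035 0.01833954 0.206     ]
9.55 [-8.4 -7.4]
9.7 [-17.9 -13.5]
9.85 [-28.1 -18.2]
10.0 [-38.9 -21.2]
10.15 [-50.1 -22.6]
10.3 [-61.3 -22.3]
10.45 [-72.4 -20.4]
10.6 [-83.  -16.8]
10.75 [-93.  -11.6]
10.9 [-102.1   -5. ]
11.05 [-110.2    2.8]
11.2 [-116.9   11.8]
11.35 [-122.3   21.7]
11.5 [-126.1   32.3]
11.65 [-128.3   43.3]
11.8 [-128.8   54.5]
11.95 [-127.6   65.7]
12.1 [-124.8   76.6]
12.25 [-120.3   86.9]
12.4 [-114.4   96.5]
12.55 [-107.1  105. ]
```

View pics/k.png

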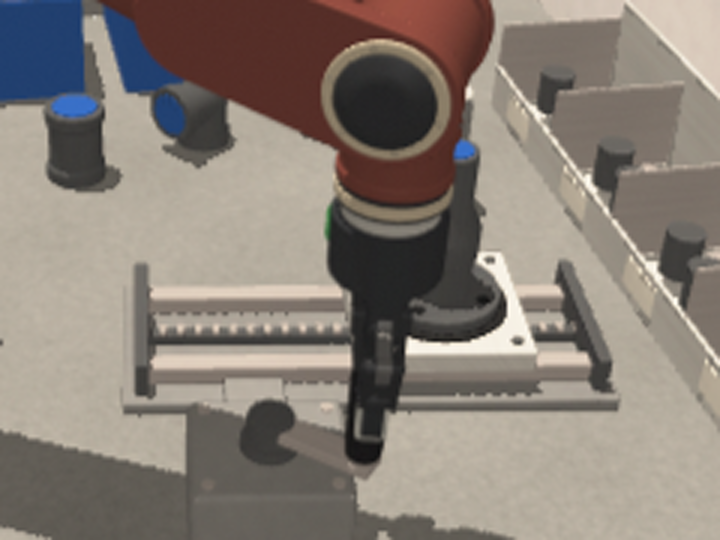

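servo_tool(deltas=[[[15, -8.5, -7.5, 0, 0], [15, -18, -13.5, 0, 0], [15, -28, -18, 0, 0], [15, -39, -21, 0, 0]]])

```text
time: 24.18
tool_pos: [0.5144, -0.2385, 0.1539]
tool_rot: [0.003, 0.118, 0.993, -0.0]
contact_force: [5.7, 1.8, 2.5]
gripper_width: 0.328
```

servo_tool(deltas=[[[15, -11, -1.5, 0, 0], [15, -22.5, -1.5, 0, 0]]])

```text
time: 24.42
tool_pos: [0.4919, -0.2401, 0.1539]
tool_rot: [0.003, 0.118, 0.993, -0.0]
contact_force: [7.0, 2.9, 1.7]
gripper_width: 0.327
```

servo_tool(deltas=[[[15, -11, 2, 0, 0], [15, -21.5, 5.5, 0, 0]]])

```text
time: 24.68
tool_pos: [0.4703, -0.235, 0.154]
tool_rot: [0.003, 0.118, 0.993, -0.001]
contact_force: [7.4, 0.1, 1.0]
gripper_width: 0.324
```

servo_tool(deltas=[[[15, -10, 5, 0, 0], [15, -19, 12, 0, 0]]])

```text
time: 24.92
tool_pos: [0.4511, -0.2236, 0.1539]
tool_rot: [0.003, 0.118, 0.993, -0.002]
contact_force: [5.3, -4.0, 0.7]
gripper_width: 0.326
```

Run:
```python
from h import *
f=grab_frame("side")[:,:,::-1].copy()
cv2.imwrite("pics/l.png",cv2.resize(f[150:330,250:490],None,fx=3,fy=3,interpolation=cv2.INTER_CUBIC))
for b in blobs(f,"blue",(385,170,460,240),20): print(b,onz("side",*b[0],.206))
```

```text
(array([410.96666667, 199.31666667]), 60, ([411.0, 199.4], [5.0, 12.3])) [0.71006938 0.01742162 0.206     ]
```

View pics/l.png

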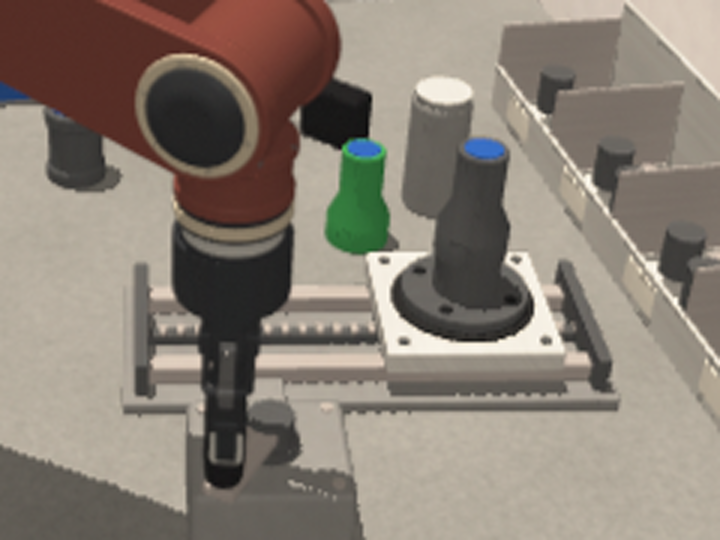

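servo_tool(deltas=[[[15, -8, 8, 0, 0], [15, -15, 17, 0, 0]]])

```text
time: 25.22
tool_pos: [0.4358, -0.2069, 0.1539]
tool_rot: [0.002, 0.118, 0.993, -0.002]
contact_force: [5.5, -4.8, 0.6]
gripper_width: 0.322
```

servo_tool(deltas=[[[15, -5.5, 10, 0, 0], [15, -9, 20.5, 0, 0]]])

```text
time: 25.48
tool_pos: [0.4263, -0.1865, 0.1539]
tool_rot: [0.001, 0.118, 0.993, -0.002]
contact_force: [1.5, -6.3, 2.8]
gripper_width: 0.33
```

servo_tool(deltas=[[[15, -1.5, 7.5, 0, 0], [15, -2, 15, 0, 0]]])

```text
time: 25.72
tool_pos: [0.4236, -0.1717, 0.1539]
tool_rot: [0.0, 0.118, 0.993, -0.003]
contact_force: [-1.8, -7.0, 4.6]
gripper_width: 0.325
```

servo_tool(deltas=[[[15, -0.5, 7.5, 0, 0]]])

```text
time: 25.85
tool_pos: [0.4233, -0.1642, 0.1539]
tool_rot: [0.0, 0.118, 0.993, -0.002]
contact_force: [-1.8, -6.1, 4.1]
gripper_width: 0.327
```

servo_tool(deltas=[[[15, 0.5, 7.5, 0, 0]]])

```text
time: 25.98
tool_pos: [0.4236, -0.1588, 0.154]
tool_rot: [0.001, 0.118, 0.993, -0.006]
contact_force: [-3.6, -26.6, -2.2]
gripper_width: 0.324
```

Run:
```python
from h import *
f=grab_frame("side")[:,:,::-1].copy()
cv2.imwrite("pics/m.png",cv2.resize(f[150:330,250:490],None,fx=3,fy=3,interpolation=cv2.INTER_CUBIC))
for b in blobs(f,"blue",(385,170,460,240),20): print(b,onz("side",*b[0],.206))
```

```text
(array([417.41666667, 199.28333333]), 60, ([417.6, 199.3], [5.3, 11.8])) [0.72579333 0.01528433 0.206     ]
```

View pics/m.png

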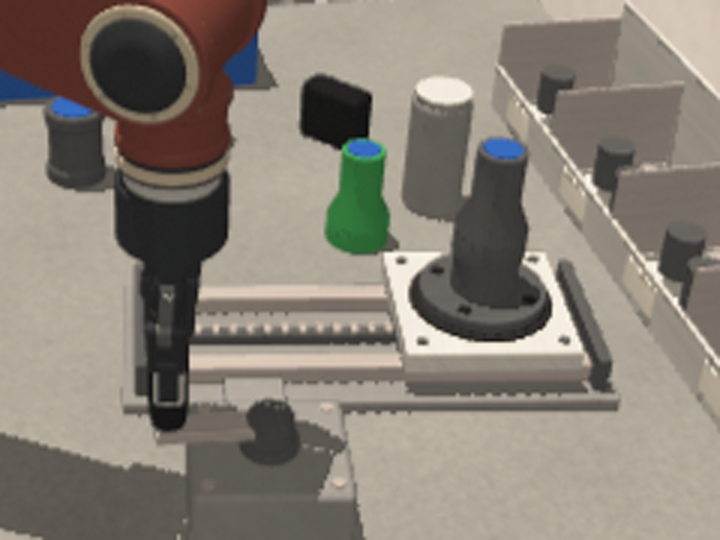

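The force jumped to 27 N after 189 mm of travel and the carriage is against the far bar, so this is the far stop (the start was about 11 mm in). I'll ease off, open and rise.

servo_tool(deltas=[[[15, 0, -2, 0, 0], [15, 0, -2, 0, 0]]])

```text
time: 26.28
tool_pos: [0.4236, -0.1594, 0.1539]
tool_rot: [0.0, 0.118, 0.993, -0.003]
contact_force: [-3.0, -7.9, 5.5]
gripper_width: 0.321
```

servo_tool(deltas=[[[35, 0, 0, 0, 0], [50, 0, 0, 0, 0], [60, 0, 0, 0, 0], [60, 0, 0, 0, 0]]])

```text
time: 26.78
tool_pos: [0.4236, -0.1566, 0.1526]
tool_rot: [-0.0, 0.118, 0.993, 0.0]
contact_force: [-0.2, -0.4, 0.7]
gripper_width: 0.701
```

servo_tool(deltas=[[[60, 0, 0, 10, 0], [60, 0, 0, 35, 0], [60, 0, 0, 70, 0], [60, 0, 0, 100, 0], [60, 0, 0, 110, 0]]])

```text
time: 27.4
tool_pos: [0.4246, -0.1573, 0.2659]
tool_rot: [0.002, 0.118, 0.993, -0.001]
contact_force: [-0.2, -0.3, -0.1]
gripper_width: 0.7
```

servo_tool(deltas=[[[60, 0, -30, 10, 0], [60, 0, -80, 10, 0], [60, 0, -110, 10, 0], [60, 0, -120, 10, 0], [60, 0, -120, 10, 0]]])

```text
time: 28.02
tool_pos: [0.4235, -0.2766, 0.2721]
tool_rot: [-0.001, 0.118, 0.993, 0.001]
contact_force: [0.2, -0.2, 0.1]
gripper_width: 0.704
```

Run:
```python
from h import *
s=state();print(s["time"],s["tool_pos"],s["contact_force"])
F={}
for n in("top","side"):
    f=grab_frame(n)[:,:,::-1].copy(); F[n]=f; cv2.imwrite(f"pics/n_{n}.png",f)
for n,r in(("top",(270,100,350,180)),("side",(385,170,460,240))):
    for b in blobs(F[n],"blue",r,20): print(n,b,onz(n,*b[0],.206))
a=np.hstack([cv2.resize(F["top"][80:280,240:430],None,fx=2,fy=2),cv2.resize(F["side"][150:350,270:470],None,fx=2,fy=2)])
cv2.imwrite("pics/n.png",a)
```

```text
28.025 [ 0.42346139 -0.27657965  0.27205782] [ 0.2453808  -0.24891303  0.07670494]
top (array([307.88372093, 108.80232558]), 172, ([307.9, 108.8], [13.3, 14.6])) [0.72564688 0.01526141 0.206     ]
side (array([417.41666667, 199.28333333]), 60, ([417.6, 199.3], [5.3, 11.8])) [0.72579333 0.01528433 0.206     ]
```

View pics/n.png

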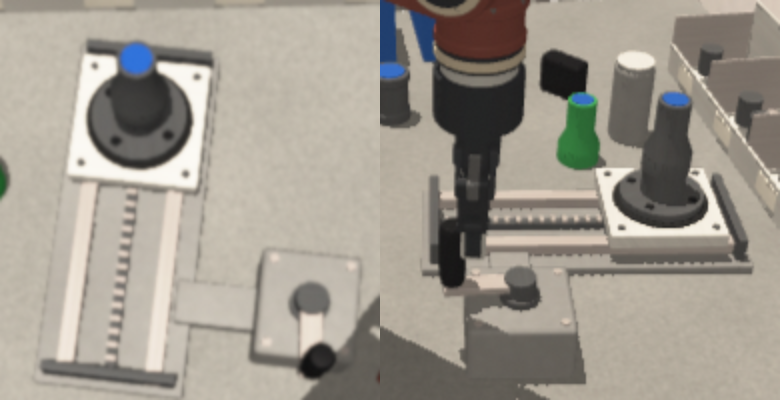

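Both views put the reducer top at (0.7257, 0.0153, 0.206). The set stands upright, the carriage is at the far bar, and the gripper is clear with zero force. Handing in.

```bash
python3 -c "
from plant import *
print(job_done()); s=state(); print(s['time'],s['contact_force'])"
```

```text
the job is handed in; nothing more can be done
None
the job is handed in; nothing more can be done
```

I completed the order and handed it in at about 28 s of robot time; the hand-in reported no verdict. The dark flange is on the pad, hub up. The dark reducer stands on its hub, and the carriage is wound to its far stop with the grip released.

- **Flange:** it touched down on the pad with only a few newtons on the wrist. Afterwards the hub was within about 2 mm of the pad centre.
- **Reducer:** after release, its top was within 1 mm of the hub centre in the side view. The top camera was blocked by the arm at that moment.
- **Crank:** I swept it 11.9 rad at about 1.6 rad/s, slowing near the end. Halfway, the set had moved 108 mm, against 109 mm expected from the gearing.
- **Far stop:** the tangential force rose from about 7 N to 27 N after 189 mm of travel, with the carriage against the far bar. The start position, about 11 mm in, is worked out from that travel. The crank's final angle fits 12.5 rad.
- **Final look:** both cameras put the reducer top at the same point to within 0.2 mm, with the set upright. The gripper was clear with about 0 N.
- **Other fittings:** I did not touch the look-alikes or the other fittings. I did not re-measure their positions at the end.
- **Disagreement:** the first top and side readings of the grip differed by 4–5 mm. I used their average, and the grasp on the grip held.

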